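# Hang the dipper in its pot

## Task

Take the dipper that has a hook off the oven shelf and hang it by its hook over the rim of the tall steel pot, with its cup inside the pot and clear of the pot's bottom. Lower it onto the rim rather than dropping it, let go, and leave the pot standing where it is and the other things on the bench undisturbed.

Things in the scene. Friction and masses are not known exactly. Their poses are not given: they have to be found in the camera images.
- dipper_grip (a point): Centre of the hooked dipper's square wooden grip (20 x 20 mm, 60 mm tall, upright). Axes: z up, x points from the cup's axis through the strap to the hook. The cup's axis lies 29.5 mm away at -x, the cup's underside 150 mm below, the top of the hook 41 mm below. The dipper is 180 mm tall, 0.13 to 0.25 kg.
- dipper_hook (a point): Middle of the underside of the hook's flat arch, where the rim goes: 9.5 mm along +x from the grip's axis, 45 mm below the grip's centre, 105 mm above the foot. The hook is 16 mm wide (y); the gap between strap and outer leg is 15 mm in x, this point at its middle; the leg reaches 30 mm down, the last 10 mm bent outwards. Axes as dipper_grip.
- dipper_foot (a point): Centre of the underside of the hooked dipper's cup, on which it stands upright at the start. Axes as dipper_grip.
- dipper: The hooked dipper: steel cup 56 mm across and 50 mm tall; from its side a flat upright strap (4 mm thick in x, 16 mm wide in y) rises to the wooden grip on top; a steel hook leaves the strap outwards (+x), below the grip, turned down. Origin and axes as dipper_foot.
- pot: The tall steel pot: round, upright wall, outer diameter 160 mm, wall 4 mm, 130 mm tall, inner floor 6 mm above its underside, 0.95 kg, loose on the bench. Two ear handles at +y and -y (75 mm up, out to 104 mm from the axis) leave the whole rim free. Origin: centre of its underside, z up.
- pot_rim (a point): Centre of the pot's mouth, at the height of its rim (130 mm above its underside). Any place on the rim will do for hanging.
- bowl: Bystander: shallow steel bowl, 190 mm across, 60 mm tall, too low to hang the dipper in. Pot and bowl may stand in each other's place. Origin: centre of underside.
- plain_dipper: Bystander: a dipper with the same cup and wooden grip on a shorter strap (150 mm tall overall) and without hook, upright on the same shelf; the two dippers may stand in each other's place. Origin: centre of its cup's underside; its grip's axis is 29.5 mm from there along its +x.
- tray: The perforated steel oven shelf on which the dippers stand: 170 x 290 mm, 8 mm thick, fixed to the bench. Origin: centre of its underside.
- beaker: Bystander: glass beaker, 76 mm across, 100 mm tall, at the back. Origin: centre of underside.
- flask: Bystander: conical glass flask, 100 mm across, 150 mm tall, at the back right. Origin: centre of underside.
- lidbox: Bystander: closed clear box with blue lid, 130 x 100 x 69 mm, at the right. Origin: centre of underside.
- sieve: Bystander: white plastic filter cup, 90 mm across, 60 mm tall, at the back left. Origin: centre of underside.
- funnel: Bystander: white funnel standing on its mouth, 90 mm across, 110 mm tall, at the left. Origin: centre of underside.
- spatula: Bystander: spatula with wooden handle, 190 mm long, lying flat close to the robot.
Mind the look-alikes: they are no part of the job. What is shaped like the pot but blue is not meant.

How it is judged:
By the outcome, as a careful person would: the job done as asked, in the order asked, and still so for the second after the job is handed in, with the robot touching nothing.
It also fails if it takes over 35 s, if anything falls off the work surface, if the arm or the gripper's body presses on something with over 40 N, if the wrist force passes 120 N, or if a joint passes its speed limit or range.

## Robot

A 6-joint arm with a two-finger parallel gripper is mounted at the origin on the work surface. World frame = base frame: x ahead of the robot, y to its left, z up, the work surface at z = 0. Lengths are in m, angles in degrees, forces in N, time in s.
With the tool pointing down it reaches from about 0.25 to 0.725 m from the base axis. Payload 9.7 kg.
Tool frame: the origin (TCP) lies at the very end of the fingers, on their centre line; the grasp point (between the pads) lies 19 mm behind it (bot.grip_depth is the distance from the TCP to the grasp point, in m); z points along the fingers, y is the direction in which the jaws open and shut (so a half turn about z gives the same grasp; the last joint's range is limited). The gripper opens to 85 mm and grips with 20 to 120 N. Pads are 22 mm wide; open, the fingers measure 114 mm over their backs; the gripper's body (76 mm by 85 mm) begins 54 mm behind the grasp point. The pads swing forward as they close: fully open they stand 13 mm farther back than shut.
Start: joints at [-63.312, 4.979, 10.078, 95.1, 0, 90], TCP at [0.247, -0.491, 0.231] pointing down, gripper open.
Joint ranges: [-179.16, 179.16], [-48.56, 103.87], [-65.8, 70.77], [-126.05, 130.52], [-82.76, 87.17], [-180, 180]. Speed limits (degrees/s): [127.2, 127.2, 147.25, 180, 180, 180].

## Interface

Orientations are given as [roll, pitch, yaw] about the fixed x, y, z axes, in that order (R = Rz(yaw) Ry(pitch) Rx(roll)).
In Python, from workcell import bot, viewer gives the robot as it stands.
- The arm moves only by the tool arm_command, never from a script. Its argument "motion" is a list of rows, each a list of 3 entries, a list of its own where there are three numbers: the opening, from 0 (shut) to 1 (fully open), then the shift along the tool's x, y, z in units of 60 mm (1.0 is 60 mm), then the turn, a rotation vector about the tool's x, y, z in units of 6 degrees (1.0 is 6 degrees). A call has 1 to 12 rows; each row shifts and turns the commanded pose from where the row before left it, along the tool's axes as they then stand; what a row does not reach is not made up. A row lasts 1/8 s, in which the tool goes at most 62.5 mm and 10.7 degrees, less where a joint would pass 70% of its speed; a pose out of reach is approached as far as the arm can. A call is refused whole if a number of a shift passes 1 or a number of a turn 1, either way. A call with a gripper value outside its range is refused whole. The fingers move at their own pace and stop on an object; "newtons" is the grip in N (left out, the last holds). Time passes only in rows, so rows that do not move let the fingers close. It gives the time, the measured TCP pose, the force and the opening at its end, in the units of the state.
- bot.get_obs(): the state, without advancing time (a new reading comes with each control period).
- viewer.camera(name): name is "scene" or "top" or "wrist"; returns the picture (400x640x3 uint8, blue, green, red); there is no depth.
- viewer.calibration(name): a dict with "fx", "fy", "cx", "cy" (pixels), "T" (4x4, takes a point from camera to world coordinates). Camera axes: x right, y down, z forward; pixel columns grow to the right and rows downward; lengths in m; the calibration is good to about 2 mm. A picture is of the moment at which its call begins: read the wrist's pose just before it. calibration takes no time and is no camera call; for the wrist camera it gives the pose at the moment of the call.
- bot.job_done(): hands the job in, once; it reports no verdict.
The state is a dict: "time": time; "q": joint angles; "qd": joint speeds; "joint_efforts": joint torques, N m; "ee_pos": TCP position; "tcp_rot": TCP orientation; "wrist_force": force on the tool from outside, world axes, zero at the start; "torque": the same for the moment, N m; "opening": finger opening in m.
Only numpy, scipy, OpenCV 4.12 (cv2) and the standard library are available. Lean on these libraries where they do the work, as an engineer would, in place of code of your own. Each camera call takes 0.05 s, during which the arm holds its last target.

## Working session

There is one attempt and no reset: what is moved stays moved. The work goes in short steps, Python scripts to look and compute and a tool call to move; the robot and the scene stay as the last step left them, time stands still between calls to the robot, and variables do not carry over. Pictures are saved under pics/ and viewed, and the job is handed in when it is done.

Besides the shell and the picture viewer there is one more tool, called by a JSON object that holds its "op" and its "data", one argument or row to a line. arm_command: Moves the arm, as the interface text tells. Its arguments: {"type":"object","properties":{"motion":{"type":"array"},"newtons":{"type":"number"}},"required":["motion"]}

```bash
mkdir -p pics; python3 - <<'E'
from workcell import bot, viewer
import cv2,numpy as np
np.set_printoptions(precision=4,suppress=True)
for n in ["scene","top"]:
    cv2.imwrite(f"pics/{n}0.png",viewer.camera(n)); c=viewer.calibration(n); print(n,c["fx"],c["fy"],c["cx"],c["cy"]);print(np.array(c["T"]))
print(bot.get_obs())
E
```

```text
scene 400.4843128007808 400.4843128007808 317.45867848775293 199.83101834033468
[[-0.3499  0.6294 -0.6939  1.3467]
 [ 0.9367  0.2467 -0.2486  0.2938]
 [ 0.0147 -0.7369 -0.6758  0.9366]
 [ 0.      0.      0.      1.    ]]
top 400.49394277021054 400.49394277021054 315.92251627048137 197.06212556104552
[[-0.0168 -0.9983  0.0565  0.4168]
 [-0.9998  0.0171  0.0045 -0.0019]
 [-0.0055 -0.0564 -0.9984  1.3907]
 [ 0.      0.      0.      1.    ]]
{'time': 0.1, 'q': array([-63.3108,   5.0078,  10.0388,  95.1006,  -0.0012,  89.9986]), 'qd': array([ 0.0284, -0.1064,  0.0348, -0.0384, -0.028 ,  0.0451]), 'joint_efforts': array([  0.    , -52.1561,  46.5655,   0.016 ,  -0.0001,  -0.    ]), 'ee_pos': array([ 0.2469, -0.4912,  0.2307]), 'tcp_rot': array([-179.9305,    0.0012,   26.6906]), 'wrist_force': array([-0.3692, -0.0088, -0.4423]), 'torque': array([ 0.006 , -0.0271, -0.0261]), 'opening': 0.08490932998917813}
```

View pics/scene0.png

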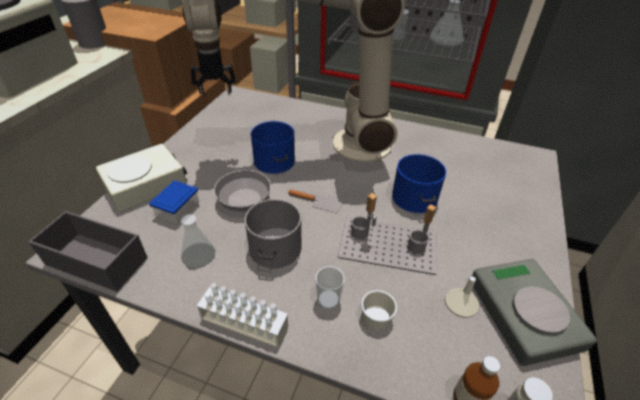

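View pics/top0.png

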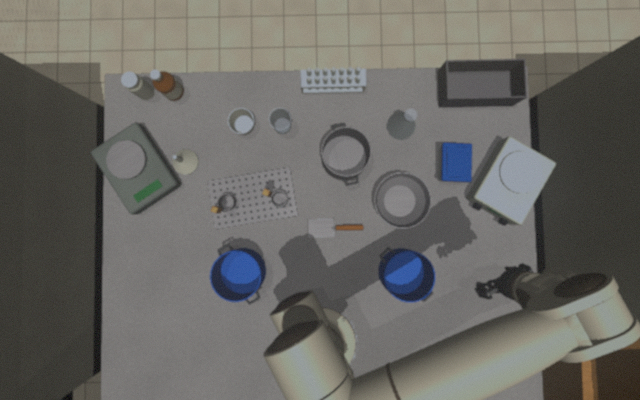

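The grey pot is at top (345,150) and the two dippers are on the tray near (225,202) and (277,195). I'll zoom in on them.

```bash
python3 - <<'E'
import cv2,numpy as np
a=cv2.imread("pics/scene0.png");b=cv2.imread("pics/top0.png")
cv2.imwrite("pics/zs.png",cv2.resize(a[180:280,330:450],None,fx=6,fy=6,interpolation=cv2.INTER_CUBIC)[:600,:800])
cv2.imwrite("pics/zt.png",cv2.resize(b[160:235,200:300],None,fx=8,fy=8,interpolation=cv2.INTER_CUBIC))
cv2.imwrite("pics/zp.png",np.hstack([cv2.resize(b[115:195,310:380],(385,440),interpolation=cv2.INTER_CUBIC),cv2.resize(a[190:270,238:308],(385,440),interpolation=cv2.INTER_CUBIC)]))
E
```

```text
(no output)
```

View pics/zs.png

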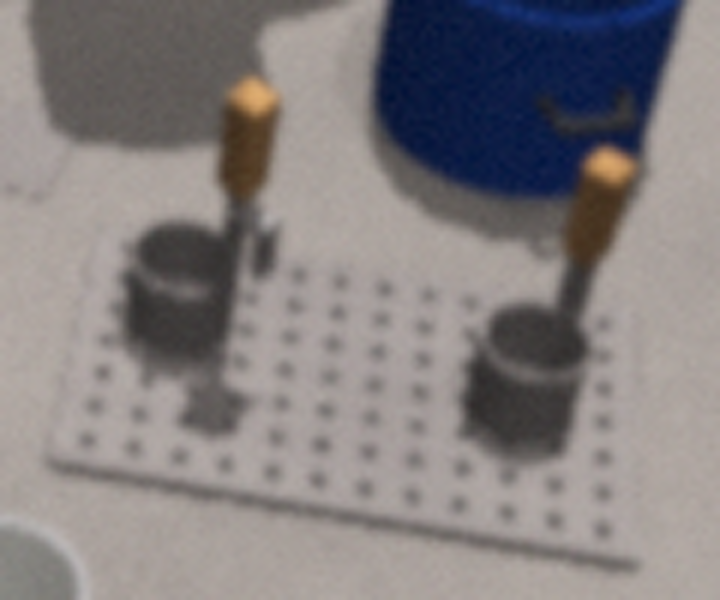

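View pics/zt.png

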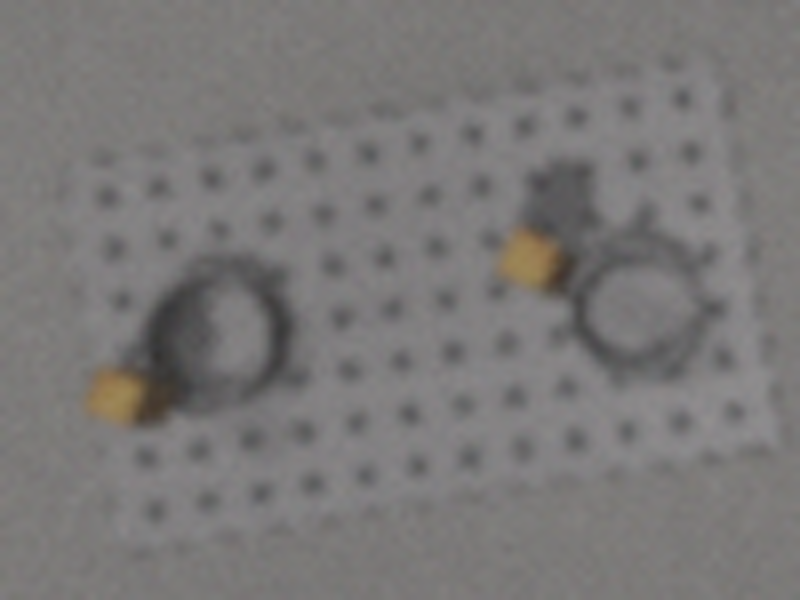

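View pics/zp.png

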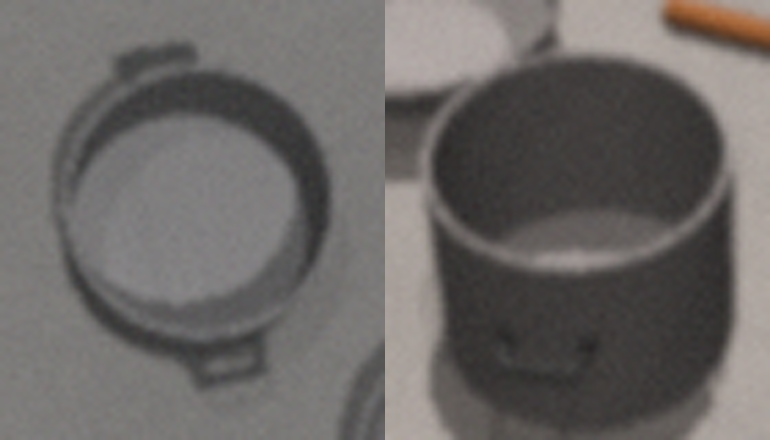

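The hooked dipper is the left one in the scene view and the right one in the top view, with its grip at about (266,192) and its cup at about (280,197). Next I'll measure the grip top, the cup and the pot rim.

```bash
cat > h.py <<'E'
from workcell import bot, viewer
import cv2,numpy as np
np.set_printoptions(precision=4,suppress=True)
def ray(n,uv,c=None):
    c=c or viewer.calibration(n);T=np.array(c["T"])
    d=T[:3,:3]@np.array([(uv[0]-c["cx"])/c["fx"],(uv[1]-c["cy"])/c["fy"],1]);return T[:3,3],d
def plane(n,uv,z,c=None):
    o,d=ray(n,uv,c);return o+d*(z-o[2])/d[2]
def proj(n,p,c=None):
    c=c or viewer.calibration(n);T=np.array(c["T"]);q=T[:3,:3].T@(np.array(p)-T[:3,3])
    return np.array([c["fx"]*q[0]/q[2]+c["cx"],c["fy"]*q[1]/q[2]+c["cy"]])
E
python3 - <<'E'
from h import *
for n,thr in (("top",0),("scene",0)):
    im=cv2.imread(f"pics/{n}0.png");hsv=cv2.cvtColor(im,cv2.COLOR_BGR2HSV)
    m=cv2.inRange(hsv,(8,80,90),(28,255,255))
    k,l,s,c=cv2.connectedComponentsWithStats(m)
    for i in range(1,k):
        if s[i,4]<15: continue
        ys,xs=np.where(l==i);v=hsv[ys,xs,2]
        t=v>(0.5*(np.percentile(v,95)+np.percentile(v,10)))
        uv=(xs[t].mean(),ys[t].mean())
        print(n,s[i],v.min(),v.max(),uv,plane(n,uv,.188),plane(n,uv,.158), "mask ctr",c[i])
E
```

```text
top [153  72  20  19 200] 90 106 (np.float64(163.78021978021977), np.float64(84.58241758241758)) [0.8378 0.4637 0.188 ] [0.8483 0.4753 0.158 ] mask ctr [163.76   83.245]
top [263 189   7   7  38] 98 154 (np.float64(265.35714285714283), np.float64(191.85714285714286)) [0.5032 0.1556 0.188 ] [0.5053 0.1596 0.158 ] mask ctr [266.0263 191.9211]
top [211 206   7   7  34] 101 155 (np.float64(213.61904761904762), np.float64(209.1904761904762)) [0.4536 0.3118 0.188 ] [0.4545 0.3196 0.158 ] mask ctr [214.1765 208.8824]
top [336 225  27   5 130] 94 135 (np.float64(350.26666666666665), np.float64(227.2)) [ 0.3927 -0.0977  0.188 ] [ 0.3921 -0.1001  0.158 ] mask ctr [349.2308 227.0769]
top [624 339  16  10  64] 90 103 (np.float64(634.4), np.float64(344.32)) [ 0.0362 -0.9235  0.188 ] [ 0.0267 -0.9464  0.158 ] mask ctr [634.2031 344.8125]
top [581 359  16  41 537] 90 149 (np.float64(587.1353591160221), np.float64(380.1436464088398)) [-0.0644 -0.7797  0.188 ] [-0.0764 -0.7991  0.158 ] mask ctr [588.4655 379.7318]
scene [ 100    0   86   42 2528] 90 205 (np.float64(138.9390567037626), np.float64(22.6
[... 1502 characters left out ...]
5815]
scene [289 189  26  11 125] 90 176 (np.float64(301.2716049382716), np.float64(193.19753086419752)) [ 0.5688 -0.0337  0.188 ] [ 0.5376 -0.0469  0.158 ] mask ctr [300.776 193.96 ]
scene [368 193   8   8  50] 92 218 (np.float64(372.0740740740741), np.float64(195.44444444444446)) [0.505  0.1548 0.188 ] [0.4713 0.1492 0.158 ] mask ctr [371.88 196.42]
scene [427 205   9   7  44] 92 213 (np.float64(431.2173913043478), np.float64(207.1304347826087)) [0.4924 0.3177 0.188 ] [0.4581 0.3187 0.158 ] mask ctr [431.2727 207.8182]
scene [464 362  35  33 594] 90 132 (np.float64(480.92783505154637), np.float64(371.1546391752577)) [0.9154 0.4756 0.188 ] [0.8981 0.4829 0.158 ] mask ctr [481.0892 379.4461]
```

```bash
python3 - <<'E'
from h import *
# rim edges: dump enlarged views with grid for pot & cup
def z(n,x0,y0,x1,y1,f,out):
    a=cv2.imread(f"pics/{n}0.png")[y0:y1,x0:x1]
    a=cv2.resize(a,None,fx=f,fy=f,interpolation=cv2.INTER_CUBIC)
    a=cv2.convertScaleAbs(a,alpha=1.5)
    for x in range(x0,x1,10): cv2.line(a,((x-x0)*f,0),((x-x0)*f,8),(0,255,0),1);cv2.putText(a,str(x),((x-x0)*f,20),0,.4,(0,255,0))
    for y in range(y0,y1,10): cv2.line(a,(0,(y-y0)*f),(8,(y-y0)*f),(0,255,0),1);cv2.putText(a,str(y),(10,(y-y0)*f+4),0,.4,(0,255,0))
    cv2.imwrite(out,a)
z("top",310,115,385,190,8,"pics/p1.png")
z("scene",240,195,310,270,8,"pics/p2.png")
E
```

```text
(no output)
```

View pics/p1.png

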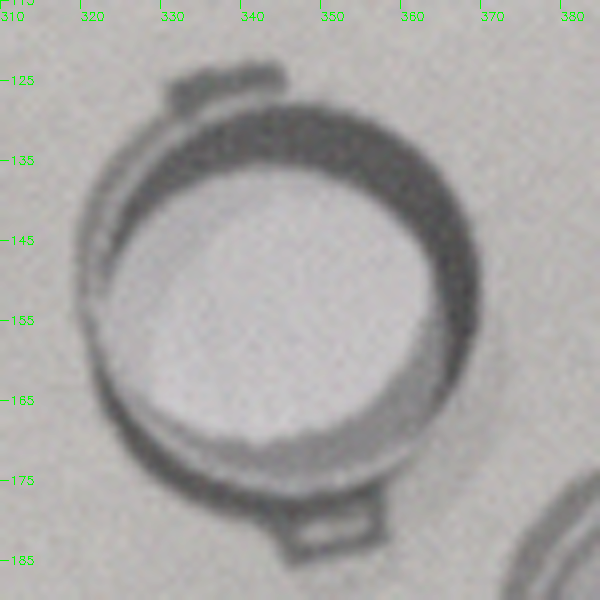

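View pics/p2.png

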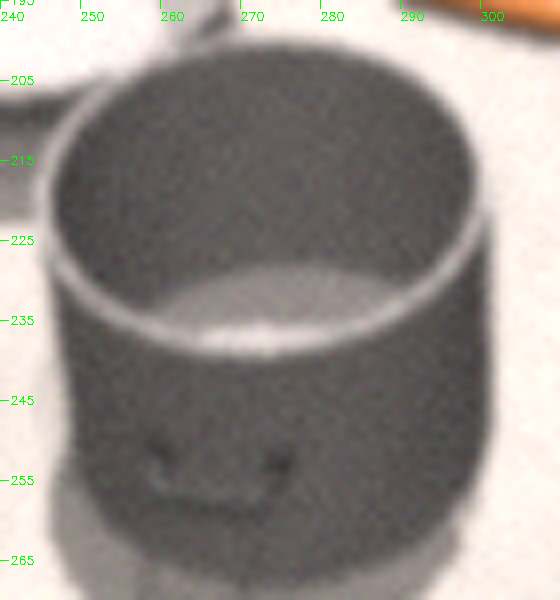

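```bash
python3 - <<'E'
from h import *
from scipy.optimize import least_squares
P=[(48,190),(60,270),(110,315),(200,345),(270,350),(350,335),(420,295),(470,240),(485,190),(450,110),(385,57),(285,43),(140,72),(80,120)]
W=np.array([plane("scene",(240+x/8-.5+.06,195+y/8-.5+.06),.13)[:2] for x,y in P])
f=lambda q:np.hypot(*(W-q[:2]).T)-.078
r=least_squares(f,[.6,0]);print(r.x,f(r.x)*1000)
f2=lambda q:np.hypot(*(W-q[:2]).T)-q[2];print(least_squares(f2,[.6,0,.08]).x)
c=r.x
for n in ("top","scene"):
    a=cv2.imread(f"pics/{n}0.png");u0,v0=(310,115) if n=="top" else (240,195)
    a=cv2.resize(a[v0:v0+75,u0:u0+75],None,fx=8,fy=8,interpolation=cv2.INTER_CUBIC);a=cv2.convertScaleAbs(a,alpha=1.5)
    for R,col in((.076,(0,0,255)),(.08,(0,255,0))):
        for t in np.linspace(0,2*np.pi,120):
            p=proj(n,[c[0]+R*np.cos(t),c[1]+R*np.sin(t),.13]);cv2.circle(a,tuple(int(round(k)) for k in((p[0]-u0+.5)*8,(p[1]-v0+.5)*8)),1,col,-1)
    cv2.imwrite(f"pics/ov_{n}.png",a)
# dipper hypotheses
g=np.array([.504,.1552])
a=cv2.imread("pics/top0.png")[160:235,230:305];a=cv2.convertScaleAbs(cv2.resize(a,None,fx=8,fy=8,interpolation=cv2.INTER_CUBIC),alpha=1.4);
cv2.imwrite("pics/d_top.png",a)
a=cv2.imread("pics/scene0.png")[185:250,340:400];a=cv2.convertScaleAbs(cv2.resize(a,None,fx=9,fy=9,interpolation=cv2.INTER_CUBIC),alpha=1.2);
cv2.imwrite("pics/d_scene.png",a)
E
```

```text
[ 0.6363 -0.0946] [-1.726   0.5443 -0.2122 -1.4497 -0.6646 -0.1172 -1.1886 -0.3595  0.0638
 -2.0988  0.954  -2.2109 -0.1412 -0.947 ]
[ 0.6364 -0.0945  0.0773]
```

```bash
cd pics; python3 -c "
import cv2,numpy as np
a=[cv2.resize(cv2.imread(f),(400,400)) for f in('ov_top.png','ov_scene.png')]
cv2.imwrite('ov.png',np.hstack(a))"
```

```text
(no output)
```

View pics/ov.png

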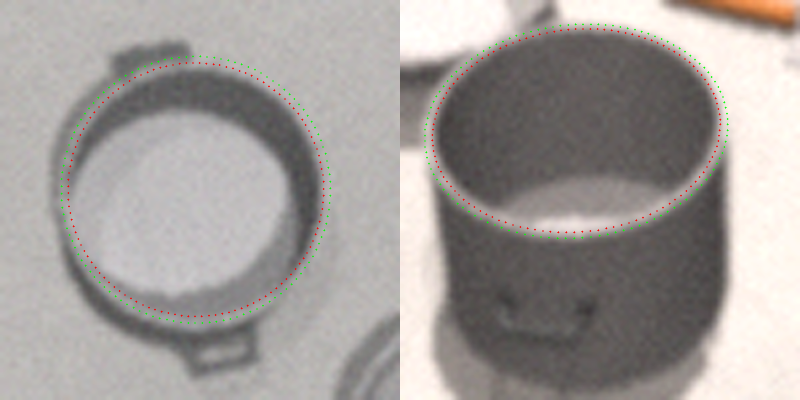

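View pics/d_top.png

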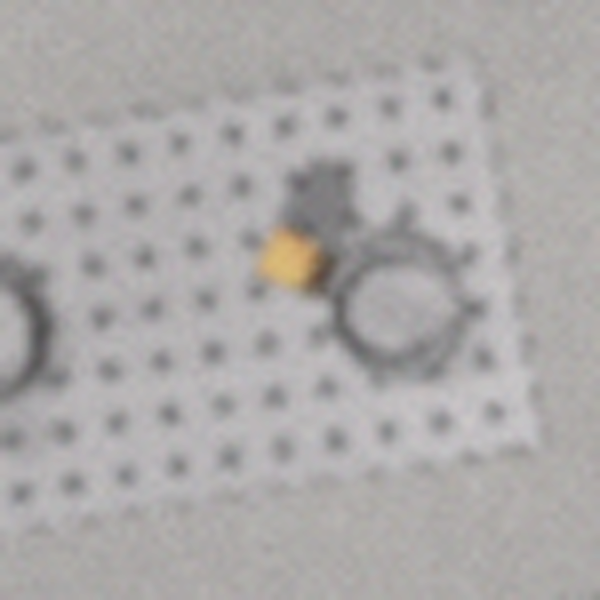

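View pics/d_scene.png

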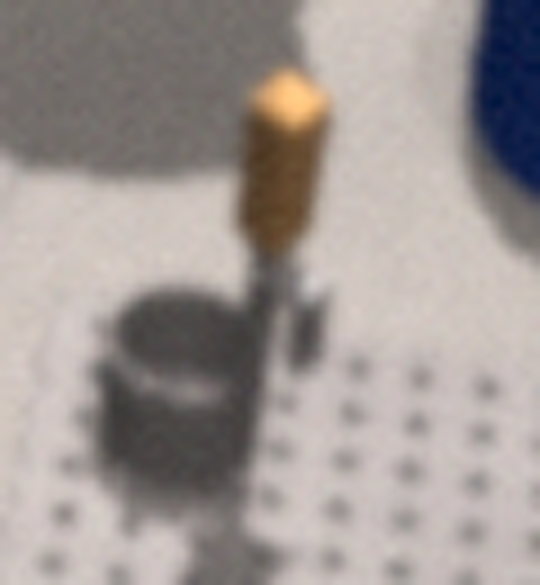

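```bash
python3 - <<'E'
from h import *
a=plane("scene",(360.1,221.7),.058);b=plane("top",(279.8,198),.058)
g=np.array([.504,.1552])
for c in(a,b):
    d=g-c[:2];print(c,np.hypot(*d),np.degrees(np.arctan2(d[1],d[0])))
# hypotheses drawn
def draw(n,u0,v0,f,yaw,g,out):
    im=cv2.imread(f"pics/{n}0.png");s=70
    im=cv2.convertScaleAbs(cv2.resize(im[v0:v0+s,u0:u0+s],None,fx=f,fy=f,interpolation=cv2.INTER_CUBIC),alpha=1.3)
    y=np.radians(yaw);ex=np.array([np.cos(y),np.sin(y)]);ey=np.array([-ex[1],ex[0]])
    def pt(x,yy,z,col):
        p=proj(n,[*(g+x*ex+yy*ey),z]);cv2.circle(im,tuple(int(round(k)) for k in((p[0]-u0+.5)*f,(p[1]-v0+.5)*f)),2,col,-1)
    for t in np.linspace(0,2*np.pi,50): pt(-.0295+.028*np.cos(t),.028*np.sin(t),.058,(0,255,0));
    for x in(-.01,.01):
        for yy in(-.01,.01):
            for z in(.188,.128): pt(x,yy,z,(0,0,255))
    for yy in(-.008,.008):
        pt(.017,yy,.117,(255,0,0));pt(.017,yy,.093,(255,0,0))
    return im
for yaw in(30,50,70):
  o=np.hstack([draw("top",240,165,5,yaw,g,0),draw("scene",335,185,5,yaw,g,0)]);cv2.imwrite(f"pics/hy{yaw}.png",o)
o=np.vstack([cv2.imread(f"pics/hy{y}.png")[50:330] for y in(30,70)]);cv2.imwrite("pics/hy.png",o)
E
```

```text
[0.4899 0.1272 0.058 ] 0.03134512456439119 63.18351297554697
[0.4911 0.1247 0.058 ] 0.03313482217003793 67.16076973198517
```

The dipper's yaw comes out at about 65° (63° from the scene view, 67° from the top). The grip is at (0.504, 0.155) and the pot at about (0.636, -0.095). First I'll turn the jaws to close along the dipper's x, which gives a tool yaw of -25°, and raise the tool.

{"op": "arm_command", "data": {
  "motion": [
    [1, [0, 0, -0.15], [0, 0, 1]],
    [1, [0, 0, -0.15], [0, 0, 1]],
    [1, [0, 0, -0.15], [0, 0, 1]],
    [1, [0, 0, -0.15], [0, 0, 1]],
    [1, [0, 0, -0.15], [0, 0, 1]],
    [1, [0, 0, -0.15], [0, 0, 1]],
    [1, [0, 0, -0.15], [0, 0, 1]],
    [1, [0, 0, -0.15], [0, 0, 1]],
    [1, [0, 0, 0], [0, 0, 0.6]]
  ]
}}

```text
time: 1.23
ee_pos: [0.2471, -0.4915, 0.3036]
tcp_rot: [180.0, -0.0, -25.1]
wrist_force: [-0.2, -0.1, -0.5]
opening: 0.0854
```

```bash
python3 - <<'E'
from h import *
c=viewer.calibration("wrist");print(c["fx"],np.array(c["T"]))
E
```

```text
328.8299069712654 [[-0.4238 -0.8563 -0.2951  0.3241]
 [-0.9057  0.4005  0.1386 -0.5268]
 [-0.0005  0.3261 -0.9453  0.4461]
 [ 0.      0.      0.      1.    ]]
```

{"op": "arm_command", "data": {
  "motion": [
    [1, [-0.05, -0.5, 0], [0, 0, 0]],
    [1, [-0.06, -1, 0], [0, 0, 0]],
    [1, [-0.06, -1, 0], [0, 0, 0]],
    [1, [-0.06, -1, 0], [0, 0, 0]],
    [1, [-0.06, -1, 0], [0, 0, 0]],
    [1, [-0.06, -1, 0], [0, 0, 0]],
    [1, [-0.06, -1, 0], [0, 0, 0]],
    [1, [-0.06, -1, 0], [0, 0, 0]],
    [1, [-0.06, -1, 0], [0, 0, 0]],
    [1, [-0.06, -1, 0], [0, 0, 0]],
    [1, [-0.06, -1, 0], [0, 0, 0]],
    [1, [-0.05, -1, 0], [0, 0, 0]]
  ]
}}

```text
time: 2.72
ee_pos: [0.4054, -0.0357, 0.326]
tcp_rot: [-171.1, 0.2, -11.2]
wrist_force: [-0.8, 0.2, 0.2]
opening: 0.0853
```

{"op": "arm_command", "data": {
  "motion": [
    [1, [0, 0, 0], [0, 0, 0]],
    [1, [0, 0, 0], [0, 0, 0]]
  ]
}}

```text
time: 2.98
ee_pos: [0.4053, -0.0369, 0.3257]
tcp_rot: [-171.1, 0.2, -11.3]
wrist_force: [0.3, -0.7, 0.3]
opening: 0.0854
```

```bash
python3 - <<'E'
from h import *
import pickle
c=viewer.calibration("wrist");o=bot.get_obs();im=viewer.camera("wrist");cv2.imwrite("pics/w1.png",im);pickle.dump(c,open("w1.pkl","wb"));print(o["ee_pos"],o["tcp_rot"],o["q"])
cv2.imwrite("pics/w1m.png",cv2.convertScaleAbs(im,alpha=1.3))
E
```

```text
[ 0.4053 -0.0369  0.3257] [-171.1383    0.1939  -11.3366] [-11.3938 -11.2447   4.9764 106.4239   8.8615 179.9421]
```

View pics/w1m.png

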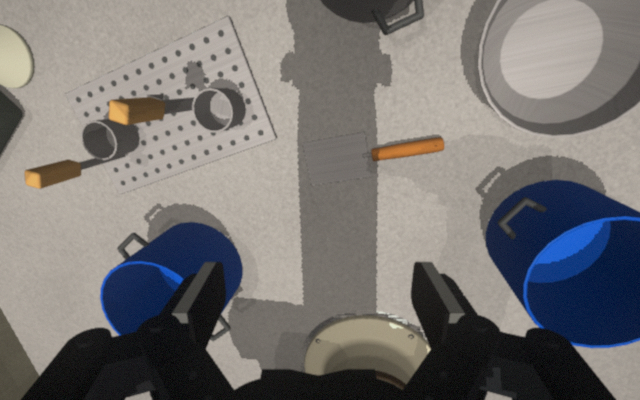

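Joint 6 reached its range limit (q6 = 179.9) and the tool tilted by 9°. I'll level it and go to tool yaw 155° instead, which is the same grasp with q6 near 42.

{"op": "arm_command", "data": {
  "motion": [
    [1, [0, 0, 0], [-0.74, 0, 0]],
    [1, [0, 0, 0], [-0.74, 0, 0]],
    [1, [0, 0, 0], [0, 0, -1]],
    [1, [0, 0, 0], [0, 0, -1]],
    [1, [0, 0, 0], [0, 0, -1]],
    [1, [0, 0, 0], [0, 0, -1]],
    [1, [0, 0, 0], [0, 0, -1]],
    [1, [0, 0, 0], [0, 0, -1]],
    [1, [0, 0, 0], [0, 0, -1]],
    [1, [0, 0, 0], [0, 0, -1]],
    [1, [0, 0, 0], [0, 0, -1]],
    [1, [0, 0, 0], [0, 0, -1]]
  ]
}}

```text
time: 4.53
ee_pos: [0.4006, -0.063, 0.3258]
tcp_rot: [-179.3, -0.9, 50.5]
wrist_force: [-0.5, -0.5, 1.0]
opening: 0.0853
```

{"op": "arm_command", "data": {
  "motion": [
    [1, [0, 0, 0], [0, 0, -1]],
    [1, [0, 0, 0], [0, 0, -1]],
    [1, [0, 0, 0], [0, 0, -1]],
    [1, [0, 0, 0], [0, 0, -1]],
    [1, [0, 0, 0], [0, 0, -1]],
    [1, [0, 0, 0], [0, 0, -1]],
    [1, [0, 0, 0], [0, 0, -1]],
    [1, [0, 0, 0], [0, 0, -1]],
    [1, [0, 0, 0], [0, 0, -1]],
    [1, [0, 0, 0], [0, 0, -1]],
    [1, [0, 0, 0], [0, 0, -1]],
    [1, [0, 0, 0], [0, 0, -1]]
  ]
}}

```text
time: 6.02
ee_pos: [0.4006, -0.063, 0.3258]
tcp_rot: [179.4, -1.0, 122.5]
wrist_force: [-0.1, 0.0, -0.0]
opening: 0.0855
```

```bash
cat >> h.py <<'E'
from scipy.spatial.transform import Rotation as Ro
def need(pos,yaw):
    o=bot.get_obs();R=Ro.from_euler("xyz",o["tcp_rot"],degrees=True)
    T=Ro.from_euler("xyz",[180,0,yaw],degrees=True)
    print("t",round(o["time"],2),"pos",o["ee_pos"],o["tcp_rot"],"turn units",(R.inv()*T).as_rotvec(degrees=True)/6,"shift units(cur)",R.inv().apply(np.array(pos)-o["ee_pos"])/.06,"(after turn)",T.inv().apply(np.array(pos)-o["ee_pos"])/.06,"F",o["wrist_force"],"op",o["opening"])
E
python3 - <<'E'
from h import *
need([.504,.155,.31],155)
E
```

```text
t 6.03 pos [ 0.4006 -0.063   0.3258] [179.3924  -0.9701 122.5288] turn units [ 0.1444 -0.1286 -5.4125] shift units(cur) [2.1318 3.4033 0.3359] (after turn) [-0.0264  4.0211  0.2636] F [-0.0572  0.0147 -0.0226] op 0.08546576607787366
```

{"op": "arm_command", "data": {
  "motion": [
    [1, [0, 0, 0], [0.03, -0.02, -0.9]],
    [1, [0, 0, 0], [0.03, -0.02, -0.9]],
    [1, [0, 0, 0], [0.02, -0.02, -0.9]],
    [1, [0, 0, 0], [0.02, -0.02, -0.9]],
    [1, [0, 0, 0], [0.02, -0.02, -0.9]],
    [1, [0, 0, 0], [0.02, -0.02, -0.9]],
    [1, [0, 0.8, 0], [0, 0, 0]],
    [1, [0, 0.8, 0], [0, 0, 0]],
    [1, [0, 0.8, 0.1], [0, 0, 0]],
    [1, [0, 0.8, 0.1], [0, 0, 0]],
    [1, [0, 0.8, 0.1], [0, 0, 0]],
    [1, [0, 0, 0], [0, 0, 0]]
  ]
}}

```text
time: 7.52
ee_pos: [0.5037, 0.1565, 0.3062]
tcp_rot: [-180.0, -0.2, 154.9]
wrist_force: [-0.1, -0.4, 0.1]
opening: 0.0852
```

```bash
python3 - <<'E'
from h import *
import pickle
need([.504,.155,.31],155)
c=viewer.calibration("wrist");im=viewer.camera("wrist");cv2.imwrite("pics/w2.png",im);pickle.dump(c,open("w2.pkl","wb"))
E
```

```text
t 7.53 pos [0.5037 0.1565 0.3062] [-179.9525   -0.1762  154.9118] turn units [-0.0079 -0.0294 -0.0147] shift units(cur) [-0.015  -0.0206 -0.0628] (after turn) [-0.0151 -0.0206 -0.0627] F [-0.1023 -0.3672  0.1355] op 0.08521838852143569
```

View pics/w2.png

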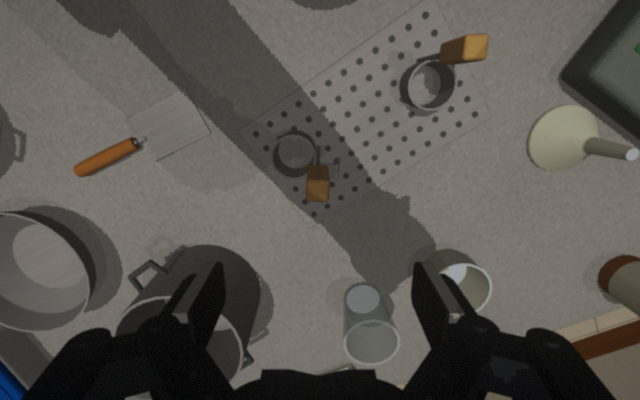

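```bash
python3 - <<'E'
from h import *
im=cv2.imread("pics/w2.png")[120:215,260:355]
a=cv2.convertScaleAbs(cv2.resize(im,None,fx=6,fy=6,interpolation=cv2.INTER_CUBIC),alpha=2.2)
for k in range(0,95,10):
    cv2.putText(a,str(260+k),(k*6,10),0,.4,(0,255,0));cv2.putText(a,str(120+k),(0,k*6),0,.4,(0,255,0))
cv2.imwrite("pics/w2z.png",a)
E
```

```text
(no output)
```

View pics/w2z.png

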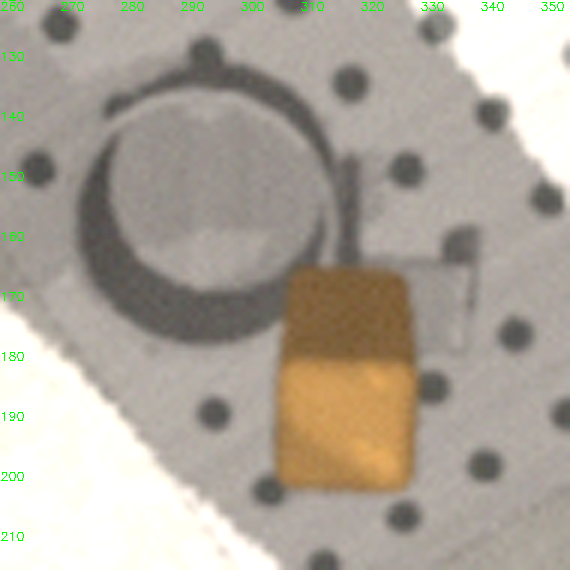

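```bash
python3 - <<'E'
from h import *
import pickle
c=pickle.load(open("w2.pkl","rb"))
f=lambda x,y:(260+x/6-.4,120+y/6-.4)
P=[plane("wrist",f(*p),.188,c)[:2] for p in((281,360),(416,362),(413,490),(277,487))]
g=np.mean(P,0);print("grip",g)
for i,j in((0,1),(3,2)): d=P[j]-P[i];print(np.degrees(np.arctan2(d[1],d[0])),np.hypot(*d))
cup=plane("wrist",f(216,190),.058,c)[:2];d=g-cup;print(cup,np.hypot(*d),np.degrees(np.arctan2(d[1],d[0])))
need([*g,.139],155)
E
```

```text
grip [0.5041 0.1566]
64.02362063548829 0.01852827804228657
63.56505248058441 0.01907929715977287
[0.4856 0.1362] 0.027563511934212193 47.914283904473514
t 7.58 pos [0.5032 0.1553 0.3071] [-179.9647   -0.1346  154.8692] turn units [-0.0059 -0.0224 -0.0218] shift units(cur) [-0.0104  0.0286  2.802 ] (after turn) [-0.0039  0.0268  2.802 ] F [-0.3199  0.0483 -0.5832] op 0.08557805649975786
```

The wrist view confirms the hooked dipper, with the grip at (0.504, 0.156), the yaw about 64° and the jaws centred. Now I'll descend and grip.

{"op": "arm_command", "data": {
  "motion": [
    [1, [0, 0.03, 0.3], [0, 0, 0.1]],
    [1, [0, 0, 0.5], [0, 0, 0.05]],
    [1, [0, 0, 0.5], [0, 0, 0]],
    [1, [0, 0, 0.5], [0, 0, 0]],
    [1, [0, 0, 0.4], [0, 0, 0]],
    [1, [0, 0, 0.4], [0, 0, 0]],
    [1, [0, 0, 0.2], [0, 0, 0]],
    [1, [0, 0, 0], [0, 0, 0]],
    [0, [0, 0, 0], [0, 0, 0]],
    [0, [0, 0, 0], [0, 0, 0]],
    [0, [0, 0, 0], [0, 0, 0]],
    [0, [0, 0, 0], [0, 0, 0]]
  ],
  "newtons": 50
}}

```text
time: 9.07
ee_pos: [0.5038, 0.1568, 0.1409]
tcp_rot: [179.9, -0.0, 153.9]
wrist_force: [-0.3, 0.3, 1.0]
opening: 0.0197
```

{"op": "arm_command", "data": {
  "motion": [
    [0, [0, 0, 0], [0, 0, 0]],
    [0, [0, 0, 0], [0, 0, 0]],
    [0, [0, 0, 0], [0, 0, 0]]
  ]
}}

```text
time: 9.45
ee_pos: [0.5039, 0.1568, 0.1409]
tcp_rot: [179.9, -0.0, 153.9]
wrist_force: [0.6, 0.2, 5.7]
opening: 0.0198
```

```bash
python3 - <<'E'
from h import *
need([.504,.1562,.139],154)
cv2.imwrite("pics/w3.png",viewer.camera("wrist"))
E
```

```text
t 9.45 pos [0.5039 0.1568 0.1409] [179.8971  -0.0177 153.9095] turn units [ 0.0172 -0.0029 -0.0151] shift units(cur) [-0.0065 -0.0082  0.0314] (after turn) [-0.0064 -0.0082  0.0314] F [0.581  0.2118 5.6547] op 0.019759775789276835
```

View pics/w3.png

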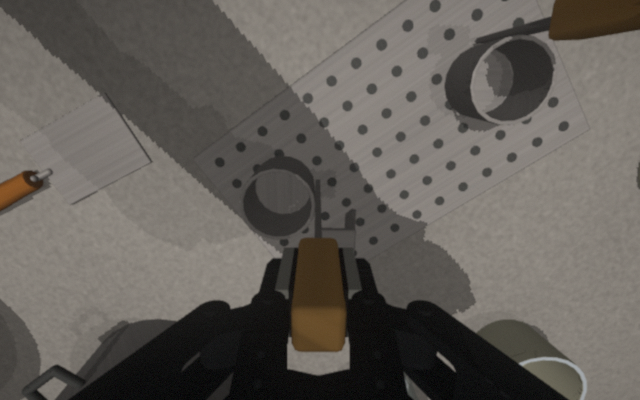

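The dipper is gripped at an opening of 19.8 mm. I'll lift it clear and carry it over the pot at height.

{"op": "arm_command", "data": {
  "motion": [
    [0, [0, 0, -0.1], [0, 0, 0]],
    [0, [0, 0, -0.3], [0, 0, 0]],
    [0, [0, 0, -0.5], [0, 0, 0]],
    [0, [0, 0, -0.6], [0, 0, 0]],
    [0, [0, 0, -0.6], [0, 0, 0]],
    [0, [0, 0, -0.5], [0, 0, 0]],
    [0, [-0.2, -0.08, -0.25], [0, 0, 0]],
    [0, [-0.4, -0.18, 0], [0, 0, 0]],
    [0, [-0.6, -0.26, 0], [0, 0, 0]],
    [0, [-0.6, -0.26, 0], [0, 0, 0]],
    [0, [-0.6, -0.26, 0], [0, 0, 0]],
    [0, [-0.6, -0.26, 0], [0, 0, 0]]
  ]
}}

```text
time: 11.0
ee_pos: [0.6317, 0.0062, 0.312]
tcp_rot: [179.9, -0.0, 153.9]
wrist_force: [0.6, -0.5, -1.8]
opening: 0.0193
```

{"op": "arm_command", "data": {
  "motion": [
    [0, [-0.5, -0.22, 0], [0, 0, 0]],
    [0, [-0.25, -0.12, 0], [0, 0, 0]],
    [0, [-0.05, -0.03, 0], [0, 0, 0]],
    [0, [0, 0, 0], [0, 0, 0]]
  ]
}}

```text
time: 11.5
ee_pos: [0.6642, -0.0335, 0.3115]
tcp_rot: [179.9, -0.0, 153.9]
wrist_force: [-0.0, -0.9, -1.4]
opening: 0.0198
```

```bash
python3 - <<'E'
from h import *
import pickle
need([.665,-.033,.306],154)
D={}
for n in("wrist","top","scene"):
    D[n]=viewer.calibration(n);cv2.imwrite(f"pics/{n}4.png",viewer.camera(n))
pickle.dump(D,open("c4.pkl","wb"))
t=cv2.imread("pics/top4.png")[100:200,290:390];s=cv2.imread("pics/scene4.png")[150:270,220:340]
cv2.imwrite("pics/m4.png",np.hstack([cv2.resize(t,(400,400),interpolation=cv2.INTER_CUBIC),cv2.resize(s,(400,400),interpolation=cv2.INTER_CUBIC)]))
E
```

```text
t 11.5 pos [ 0.6642 -0.0335  0.3115] [179.918   -0.0494 153.9096] turn units [ 0.0137 -0.0082 -0.0151] shift units(cur) [-0.0082  0.0127  0.0912] (after turn) [-0.0082  0.0128  0.0911] F [-0.0499 -0.8768 -1.4317] op 0.019842528464455667
```

View pics/wrist4.png

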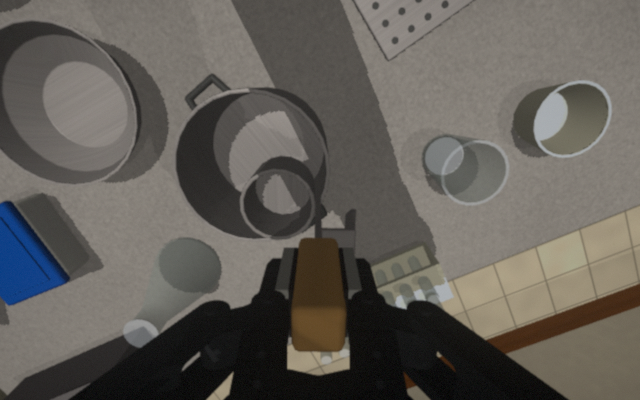

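View pics/m4.png

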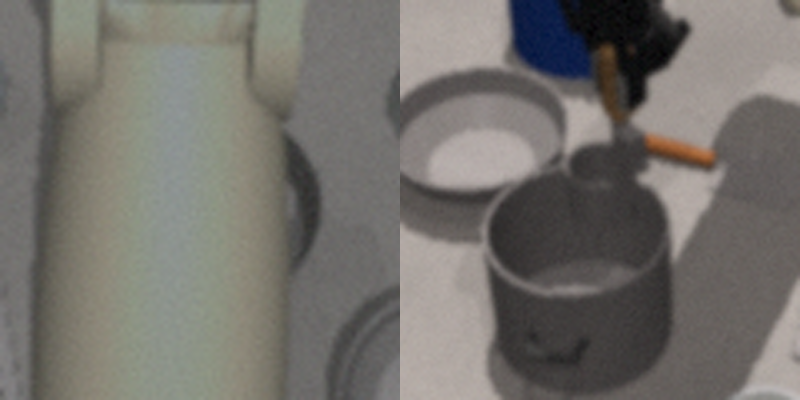

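```bash
cat > ov.py <<'E'
from h import *
import pickle,sys
D=pickle.load(open("c4.pkl","rb"))
def ov(c,out):
    a=cv2.imread("pics/wrist4.png")[75:265,165:365];f=4
    a=cv2.convertScaleAbs(cv2.resize(a,None,fx=f,fy=f,interpolation=cv2.INTER_CUBIC),alpha=2)
    if c is not None:
      for R,col in((.076,(0,0,255)),(.08,(0,255,0))):
        for t in np.linspace(0,2*np.pi,120):
            p=proj("wrist",[c[0]+R*np.cos(t),c[1]+R*np.sin(t),.13],D["wrist"]);cv2.circle(a,tuple(int(round(k)) for k in((p[0]-165+.5)*f,(p[1]-75+.5)*f)),1,col,-1)
    cv2.imwrite(out,a[:600])
E
python3 -c "
from ov import *
ov((.6363,-.0946),'pics/ovw.png')"
```

```text
(no output)
```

View pics/ovw.png

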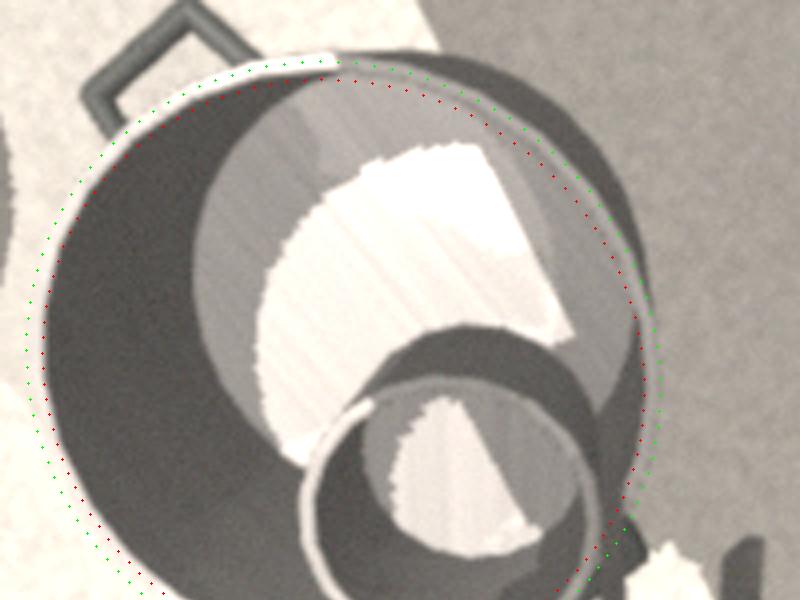

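```bash
python3 - <<'E'
import cv2,numpy as np
im=cv2.imread("pics/wrist4.png")
def z(x0,y0,w,h,f,al,out):
    a=cv2.convertScaleAbs(cv2.resize(im[y0:y0+h,x0:x0+w],None,fx=f,fy=f,interpolation=cv2.INTER_CUBIC),alpha=al)
    for x in range(x0,x0+w,10): cv2.line(a,((x-x0)*f,0),((x-x0)*f,h*f),(0,200,0),1);cv2.putText(a,str(x),((x-x0)*f,12),0,.4,(0,0,255))
    for y in range(y0,y0+h,10): cv2.line(a,(0,(y-y0)*f),(w*f,(y-y0)*f),(0,200,0),1);cv2.putText(a,str(y),(0,(y-y0)*f+12),0,.4,(0,0,255))
    cv2.imwrite(out,a)
z(170,80,90,70,8,1.4,"pics/za.png"); z(250,80,90,75,8,2.2,"pics/zb.png"); z(170,150,90,75,8,1.4,"pics/zc.png")
z(290,140,80,75,8,2.2,"pics/zd.png")
E
```

```text
(no output)
```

View pics/za.png

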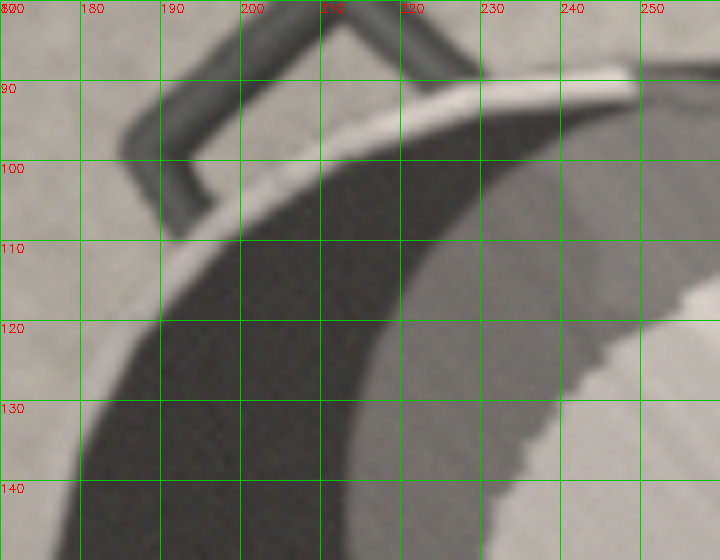

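View pics/zb.png

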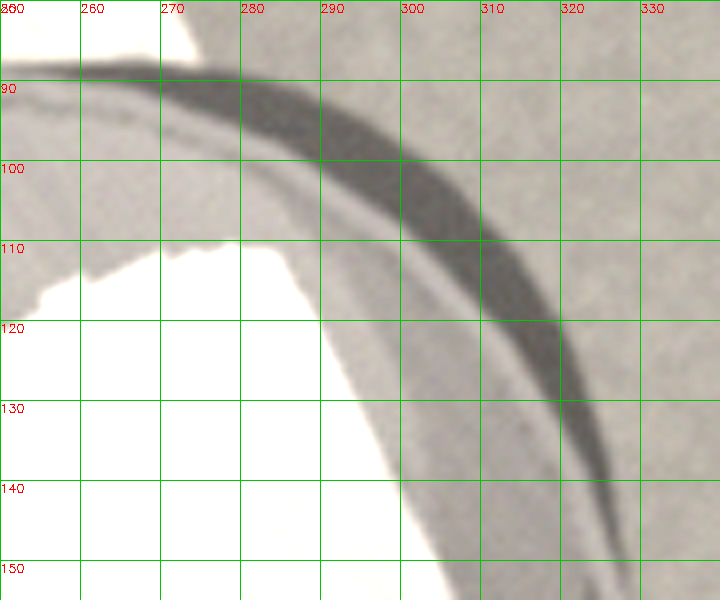

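View pics/zc.png

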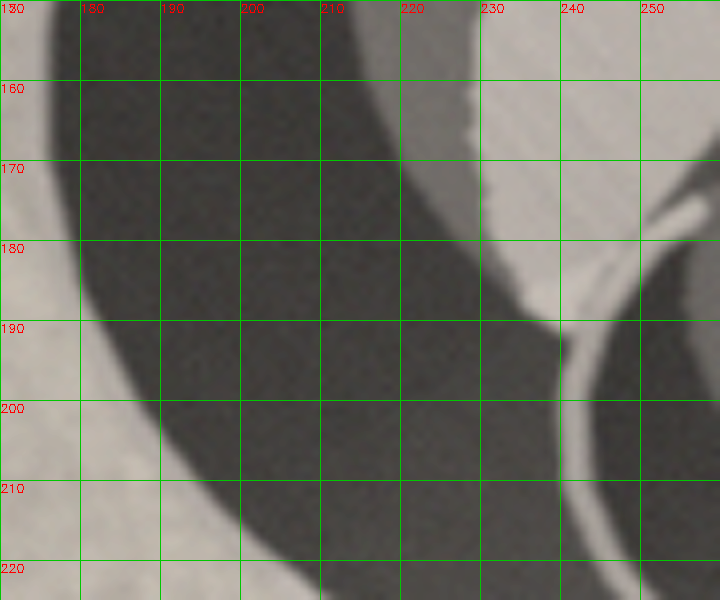

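View pics/zd.png

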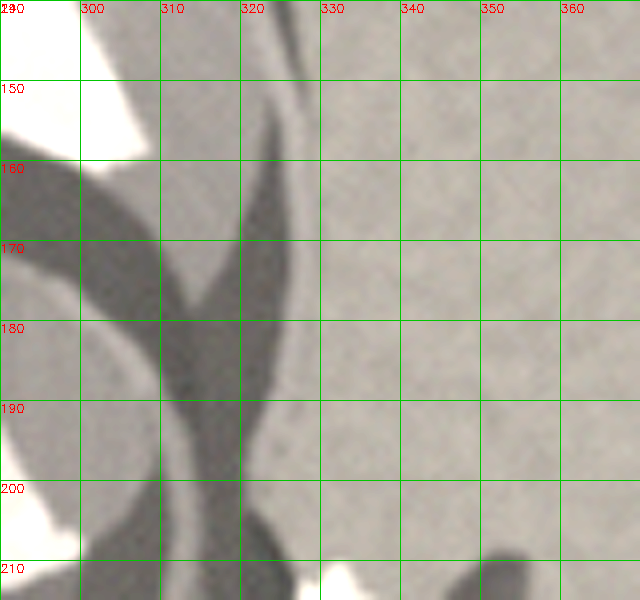

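```bash
python3 - <<'E'
from ov import *
from scipy.optimize import least_squares
c=D["wrist"]
I=[(177,150),(180,137),(190,120),(200,110),(213,100),(176.3,160),(177,170),(180,185),(190,204),(200,215.5),(211,224.5),(326.3,170),(325,180),(324,190),(320.5,200)]
O=[(260,89.9),(270,91.5),(280,95),(290,100.5),(300,108),(310,119),(320,134)]
pl=lambda L:np.array([plane("wrist",(x-.45,y-.45),.13,c)[:2] for x,y in L])
i,o=pl(I),pl(O)
f=lambda q:np.r_[np.hypot(*(i-q).T)-.076,np.hypot(*(o-q).T)-.08]
r=least_squares(f,[.636,-.095]);print(r.x,f(r.x)*1000)
p=np.array(r.x)
l=plane("wrist",(239.5,205),.2286,c);rr=plane("wrist",(315,205),.2286,c);m=(l+rr)/2;print("cup",l,rr,np.hypot(*(l-rr)[:2]))
e=np.array([np.cos(np.radians(63.9)),np.sin(np.radians(63.9))]);tcp=np.array([.6642,-.0335])
print("cup radial rel tcp",(m[:2]-tcp)@e, "tang",(m[:2]-tcp)@[-e[1],e[0]])
print("tcp radial rel pot",(tcp-p)@e,"tang",(tcp-p)@[-e[1],e[0]])
tgt=p+.0685*e;print(tgt);need([*tgt,.3115],153.9)
ov(p,"pics/ovw2.png")
E
```

```text
[ 0.6349 -0.0932] [-0.1998  0.2163 -0.2537 -0.5642  0.4683 -0.4006 -0.5836 -0.1155 -0.4752
 -0.7293 -0.7645 -0.3626 -1.0736  0.0338  0.2864 -0.4042  0.2523  0.3999
  0.146  -0.1775 -1.0147 -1.2638]
cup [ 0.6397 -0.0842  0.2286] [ 0.664  -0.0348  0.2286] 0.055122407297702944
cup radial rel tcp -0.028772672364997292 tang -0.00034762370268987507
tcp radial rel pot 0.06647544266345413 tang -7.399148779077547e-06
[ 0.6651 -0.0317]
t 11.65 pos [ 0.664  -0.033   0.3117] [179.9089  -0.0219 153.9561] turn units [ 0.0152 -0.0037  0.0093] shift units(cur) [-0.0059  0.0277  0.0039] (after turn) [-0.0059  0.0277  0.0039] F [-0.3142  0.3631 -2.5389] op 0.02016010880484511
```

View pics/ovw2.png

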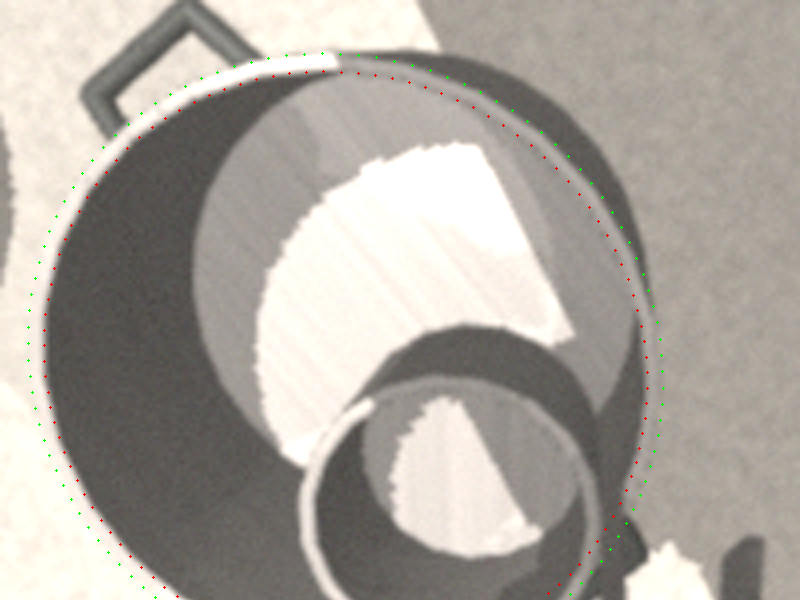

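The refined rim centre is (0.635, -0.093), so I need +2 mm radially. I'll lower until the leg tip is just above the rim, then check.

{"op": "arm_command", "data": {
  "motion": [
    [0, [0, 0.03, 0.1], [0, 0, 0]],
    [0, [0, 0, 0.3], [0, 0, 0]],
    [0, [0, 0, 0.4], [0, 0, 0]],
    [0, [0, 0, 0.4], [0, 0, 0]],
    [0, [0, 0, 0.4], [0, 0, 0]],
    [0, [0, 0, 0.2], [0, 0, 0]],
    [0, [0, 0, 0.1], [0, 0, 0]],
    [0, [0, 0, 0], [0, 0, 0]]
  ]
}}

```text
time: 12.65
ee_pos: [0.6652, -0.0319, 0.1974]
tcp_rot: [179.9, -0.0, 153.9]
wrist_force: [0.1, -0.5, -2.2]
opening: 0.0196
```

```bash
python3 - <<'E'
from h import *
need([.6651,-.0317,.158],153.9)
im=viewer.camera("wrist");a=cv2.convertScaleAbs(im,alpha=1.8);cv2.imwrite("pics/w5.png",a)
cv2.imwrite("pics/w5z.png",cv2.resize(a[150:300,240:440],None,fx=4,fy=4,interpolation=cv2.INTER_CUBIC))
E
```

```text
t 12.65 pos [ 0.6652 -0.0319  0.1974] [179.9217  -0.0344 153.9142] turn units [ 0.013  -0.0057  0.0024] shift units(cur) [0.0028 0.0011 0.6565] (after turn) [0.0032 0.002  0.6565] F [ 0.0575 -0.5131 -2.2082] op 0.01962036452670031
```

View pics/w5.png

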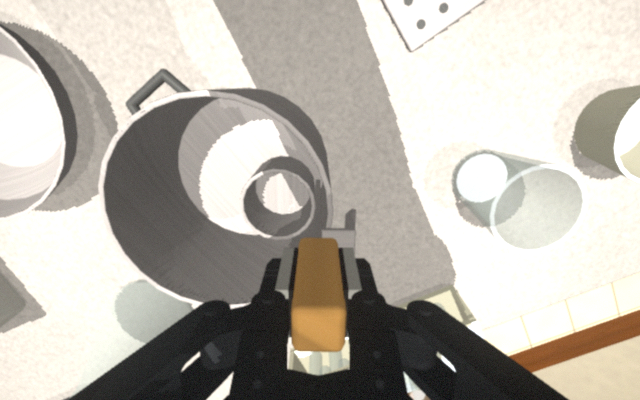

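View pics/w5z.png

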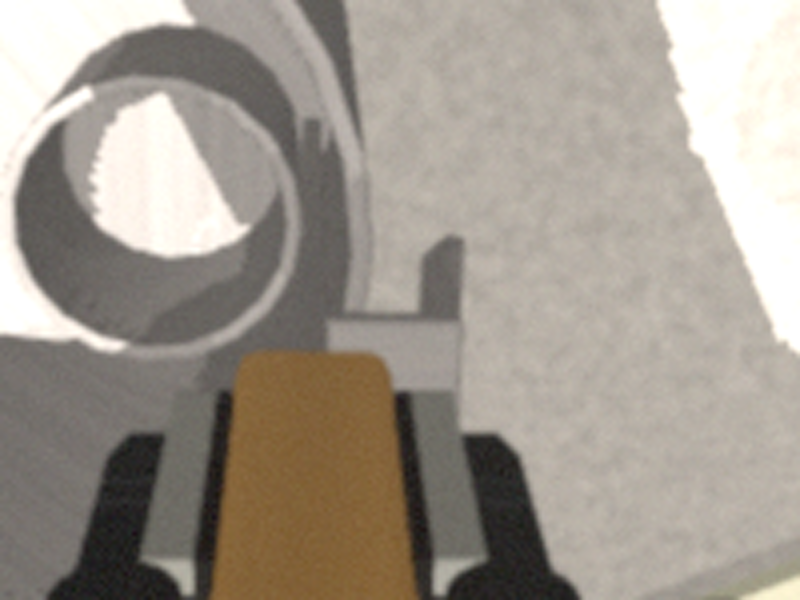

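The view shows the rim line (358,250 in the zoom) running between the strap and the leg, near mid-gap. Lowering on.

{"op": "arm_command", "data": {
  "motion": [
    [0, [0, 0, 0.15], [0, 0, 0]],
    [0, [0, 0, 0.2], [0, 0, 0]],
    [0, [0, 0, 0.15], [0, 0, 0]],
    [0, [0, 0, 0.06], [0, 0, 0]],
    [0, [0, 0, 0.03], [0, 0, 0]],
    [0, [0, 0, 0], [0, 0, 0]]
  ]
}}

```text
time: 13.45
ee_pos: [0.6652, -0.0319, 0.1619]
tcp_rot: [179.9, -0.0, 153.9]
wrist_force: [-0.3, -0.2, -1.9]
opening: 0.0192
```

{"op": "arm_command", "data": {
  "motion": [
    [0, [0, 0, 0.02], [0, 0, 0]],
    [0, [0, 0, 0.02], [0, 0, 0]],
    [0, [0, 0, 0], [0, 0, 0]]
  ]
}}

```text
time: 13.82
ee_pos: [0.6652, -0.0319, 0.1592]
tcp_rot: [179.9, -0.1, 153.9]
wrist_force: [-0.4, -0.5, -2.0]
opening: 0.0191
```

```bash
python3 - <<'E'
from h import *
need([.6651,-.0317,.158],153.9)
im=viewer.camera("wrist");a=cv2.convertScaleAbs(im,alpha=1.8)
s=viewer.camera("scene")[150:270,220:340]
cv2.imwrite("pics/w6.png",np.hstack([cv2.resize(a[150:300,270:420],(400,400),interpolation=cv2.INTER_CUBIC),cv2.resize(s,(400,400),interpolation=cv2.INTER_CUBIC)]))
for _ in range(1): print(bot.get_obs()["wrist_force"])
E
```

```text
t 13.82 pos [ 0.6652 -0.0319  0.1592] [179.9284  -0.0527 153.908 ] turn units [ 0.0119 -0.0088  0.0013] shift units(cur) [0.0027 0.0027 0.0208] (after turn) [0.0027 0.0028 0.0208] F [-0.4202 -0.4857 -1.9806] op 0.019144677576963125
[-1.0622  0.0986 -2.6127]
```

View pics/w6.png

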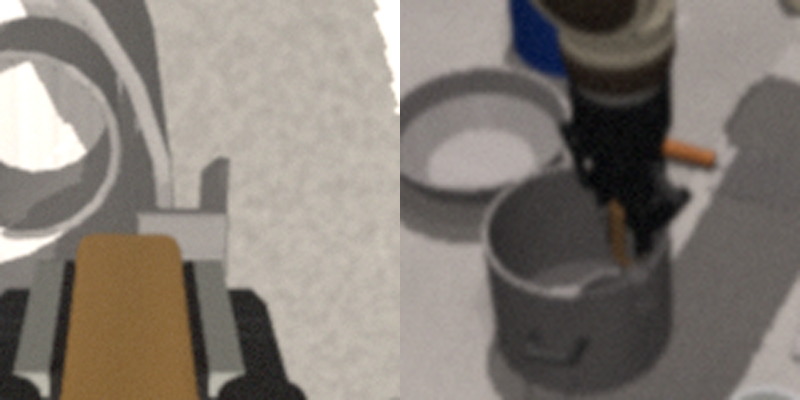

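The rim is under the arch. I'll lower in 1 mm steps until contact.

{"op": "arm_command", "data": {
  "motion": [
    [0, [0, 0, 0.01], [0, 0, 0]],
    [0, [0, 0, 0.01], [0, 0, 0]],
    [0, [0, 0, 0], [0, 0, 0]]
  ]
}}

```text
time: 14.3
ee_pos: [0.6652, -0.0319, 0.158]
tcp_rot: [179.9, -0.1, 153.9]
wrist_force: [0.2, 0.8, -2.5]
opening: 0.0194
```

{"op": "arm_command", "data": {
  "motion": [
    [0, [0, 0, 0.01], [0, 0, 0]],
    [0, [0, 0, 0.01], [0, 0, 0]],
    [0, [0, 0, 0], [0, 0, 0]]
  ]
}}

```text
time: 14.68
ee_pos: [0.6652, -0.0319, 0.1579]
tcp_rot: [179.9, 0.0, 153.9]
wrist_force: [-2.1, -0.2, 5.3]
opening: 0.0193
```

Contact was made: the vertical force rose by about 7.5 N at TCP z 0.158. I'll ease off slightly, open, and check.

{"op": "arm_command", "data": {
  "motion": [
    [0, [0, 0, -0.01], [0, 0, 0]],
    [0, [0, 0, 0], [0, 0, 0]],
    [0.28, [0, 0, 0], [0, 0, 0]],
    [0.34, [0, 0, 0], [0, 0, 0]],
    [0.4, [0, 0, 0], [0, 0, 0]],
    [0.5, [0, 0, 0], [0, 0, 0]],
    [0.6, [0, 0, 0], [0, 0, 0]],
    [0.6, [0, 0, 0], [0, 0, 0]]
  ],
  "newtons": 20
}}

```text
time: 15.68
ee_pos: [0.6652, -0.0319, 0.1575]
tcp_rot: [179.9, -0.0, 153.9]
wrist_force: [-0.3, -0.7, 0.6]
opening: 0.0513
```

```bash
python3 - <<'E'
from h import *
need([.6651,-.0317,.158],153.9)
im=viewer.camera("wrist");a=cv2.convertScaleAbs(im,alpha=1.8)
cv2.imwrite("pics/w7.png",a)
E
```

```text
t 15.68 pos [ 0.6652 -0.0319  0.1575] [179.9285  -0.0497 153.9076] turn units [ 0.0119 -0.0083  0.0013] shift units(cur) [ 0.003   0.0031 -0.0083] (after turn) [ 0.003   0.0031 -0.0083] F [-0.3418 -0.6982  0.5686] op 0.0513335029070111
```

View pics/w7.png

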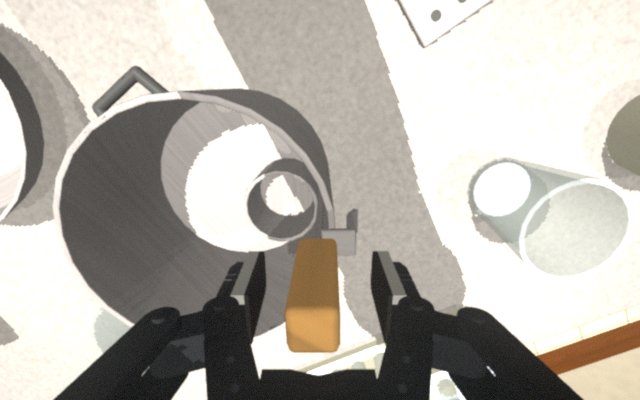

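The dipper hangs on its own, tilted slightly and clear of both fingers. I'll retreat straight up, then aside.

{"op": "arm_command", "data": {
  "motion": [
    [0.6, [0, 0, -0.1], [0, 0, 0]],
    [0.6, [0, 0, -0.2], [0, 0, 0]],
    [0.6, [0, 0, -0.4], [0, 0, 0]],
    [0.6, [0, 0, -0.6], [0, 0, 0]],
    [0.6, [0, 0, -0.6], [0, 0, 0]],
    [0.6, [0, 0, -0.6], [0, 0, 0]],
    [0.6, [0.6, 0, 0], [0, 0, 0]],
    [0.6, [0.8, 0, 0], [0, 0, 0]],
    [0.6, [0.8, 0, 0], [0, 0, 0]],
    [0.6, [0.6, 0, 0], [0, 0, 0]],
    [0.6, [0, 0, 0], [0, 0, 0]],
    [0.6, [0, 0, 0], [0, 0, 0]]
  ]
}}

```text
time: 17.23
ee_pos: [0.5147, 0.0417, 0.3085]
tcp_rot: [179.9, 0.0, 153.9]
wrist_force: [-0.3, -0.1, -0.2]
opening: 0.0515
```

```bash
python3 - <<'E'
from h import *
need([.6651,-.0317,.158],153.9)
a=viewer.camera("scene");t=viewer.camera("top");cv2.imwrite("pics/s8.png",a);cv2.imwrite("pics/t8.png",t)
s=a[150:270,220:340];t=t[100:200,290:390]
cv2.imwrite("pics/m8.png",np.hstack([cv2.resize(x,(400,400),interpolation=cv2.INTER_CUBIC) for x in(s,t)]))
E
```

```text
t 17.23 pos [0.5147 0.0417 0.3085] [179.887    0.0311 153.92  ] turn units [0.0188 0.0052 0.0033] shift units(cur) [-2.7879 -0.0014  2.5101] (after turn) [-2.7892  0.0045  2.5085] F [-0.2532 -0.0642 -0.1949] op 0.05150447250017255
```

View pics/m8.png

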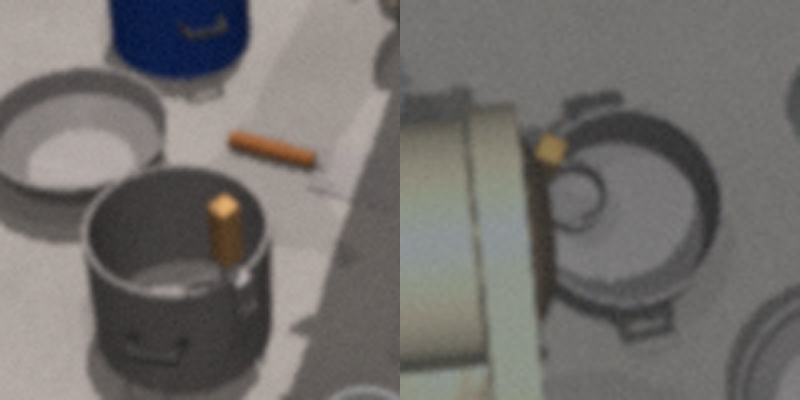

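View pics/s8.png

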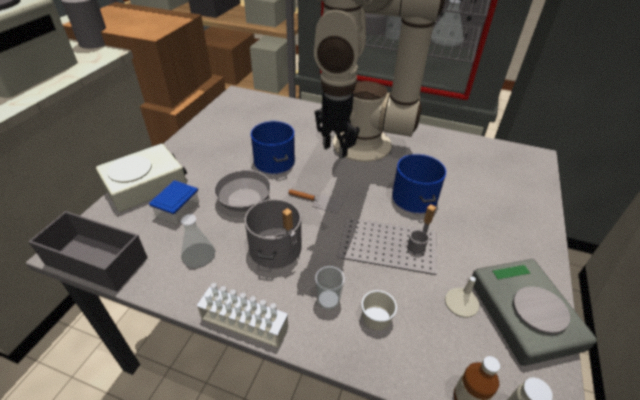

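The dipper hangs with its grip at scene (287,215), the hook leg outside the wall and the cup inside. I'll do a quick stillness and pot-shift check, then hand in.

```bash
python3 - <<'E'
from h import *
a=cv2.imread("pics/scene0.png");b=cv2.imread("pics/s8.png")
g=lambda i,r:np.float32(cv2.cvtColor(i,cv2.COLOR_BGR2GRAY)[r[1]:r[3],r[0]:r[2]])
for nm,r in dict(pot_left=(240,225,280,270),bowl=(210,165,262,205),plain=(405,200,445,255),beaker=(312,262,348,312)).items():
    print(nm,cv2.phaseCorrelate(g(a,r),g(b,r)))
c=viewer.camera("scene");r=(240,195,310,270)
print("still",cv2.phaseCorrelate(g(b,r),g(c,r)),np.abs(g(b,r)-g(c,r)).mean())
print(bot.get_obs()["wrist_force"],bot.job_done())
E
```

```text
pot_left ((0.056417490854670405, 0.4572824491658771), 0.927739519543118)
bowl ((0.30817724592186835, -0.36201381901781815), 0.6240328108822858)
plain ((-0.052494592044102006, 0.03378570914719603), 1.006916751563549)
beaker ((-0.23059723448409386, 0.34296081427214986), 0.6716861102316115)
still ((0.02596089448229577, 0.5532190099801326), 1.003003015341582) 2.0899048
the job is handed in; nothing more can be done
[ 0.727   0.3796 -0.7489] None
```

The hooked dipper now hangs by its hook over the rim of the tall steel pot, with its cup inside. I took it off the oven shelf, carried it over the rim and lowered it in small steps until the rim took its weight (the vertical force rose by about 7.5 N). I then opened the gripper, backed away and handed the job in at about 17.3 s of the 35 s allowed.

**Last checks:** The final pictures show the hook leg outside the wall and the cup inside. By the given dimensions the cup should sit about 19 mm above the pot's floor; I did not measure that gap. The dipper hangs tilted slightly.

**Disturbance:** Before and after pictures show shifts of at most about 0.5 px for the pot, bowl, plain dipper and beaker. The same check on two pictures taken a moment apart also gave about 0.55 px on the pot and dipper, so I put this down to noise rather than movement. I checked the other bystanders only by eye.

**What went wrong or disagreed:**
- My first transfer ran joint 6 up to its range limit (179.94° of 180°), which tilted the tool about 9°. I levelled it and used the opposite tool yaw instead.
- The dipper's direction from the cup's rim in the wrist view (48°) disagreed with the other estimates (63 to 67°), so I discarded it.
- The scene and wrist cameras differed by about 2 mm on the pot's centre; I used the wrist value.

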